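# Slide the mold out of the lever press and hold its upper half open

## Robot

A 7-joint arm with a two-finger parallel gripper is mounted at the origin on the work surface. World frame = base frame: x ahead of the robot, y to its left, z up, the work surface at z = 0. Lengths are in m, angles in rad, forces in N, time in s.
With the tool pointing down it reaches from about 0.4 to 0.85 m from the base axis. Payload 10.4 kg.
Tool frame: the origin (TCP) lies between the finger pads; the fingertips stand 11 mm ahead of it and the grasp point (between the pads) lies 8 mm behind it (r.tcp_to_tips is the distance from the TCP to the fingertips, in m); z points along the fingers, y is the line along which they close (so a half turn about z gives the same grasp; the last joint's range is limited). The gripper opens to 87 mm and grips with 3 to 60 N. Pads are 19 mm wide; open, the fingers measure 117 mm over their backs; the gripper's body (75 mm by 190 mm) begins 51 mm behind the grasp point.
Start: joints at [1.157, 0.332, -0.065, 1.46, 0.022, 1.35, -0.088], TCP at [0.238, -0.578, 0.234] pointing down, gripper open.
Joint ranges: [-2.6, 2.6], [-0.5, 2.12], [-1.47, 1.34], [0.16, 2.42], [-1.27, 4.41], [0.06, 2.06], [-2.6, 2.6]. Speed limits (rad/s): [2.22, 2.22, 2.79, 2.79, 3.14, 3.14, 3.14].

## Interface

Orientations are given as a unit quaternion [x, y, z, w].
In Python, from bench import r gives the robot as it stands. The module is installed in compiled form; this text tells all that it offers.
- The arm moves only by the shell command python3 -m crank 'ROWS' [FORCE]. ROWS is JSON, a list of rows, each an object of numbers: "claw": the closure, from -1 (fully open) to 1 (shut); "dx", "dy", "dz": the shift along the tool's x, y, z each as a share of 3 cm, from -1 to 1; "ax", "ay", "az": the turn, a rotation vector about the tool's x, y, z each as a share of 6 degrees, from -1 to 1. A call has 1 to 8 rows; each row shifts and turns the commanded pose from where the row before left it, along the tool's axes as they then stand; what a row does not reach is not made up. A row lasts 1/12 s, in which the tool goes at most 41.7 mm and 7.16 degrees, less where a joint would pass 70% of its speed; a pose out of reach is approached as far as the arm can. A call with a number of a shift or a turn outside -1 to 1 is refused whole. A call with a gripper value outside its range is refused whole. The fingers move at their own pace and stop on an object; FORCE is the grip in N (left out, the last holds). Time passes only in rows, so rows that do not move let the fingers close. It gives the time, the measured TCP pose, the force, the opening and the grip force at its end, in the units of the state.
- r.read_state(): the state, without advancing time (a new reading comes with each control period).
- r.camera(name): name is "scene" or "top" or "wrist"; returns a dict with "color" (400x640x3 uint8, red, green, blue), "mtx" (3x3 intrinsics, pixels), "k1" (the pictures are not rectified: a ray, as slopes to the right and down, at radius r is drawn at 1 + k1 r^2 times it, then the intrinsics apply), "R" (3x3) and "t" (3): a world point X has camera coordinates R X + t; the wrist camera has in their place "hand_eye" (4x4, takes a point from camera to tool coordinates, whose origin is the TCP and whose axes are the flange's). Camera axes: x right, y down, z forward; pixel columns grow to the right and rows downward; lengths in m; the calibration is good to about 2 mm. A picture is of the moment at which its call begins: read the wrist's pose just before it. There is no depth.
- r.close_job(): hands the job in; it is judged then, once.
The state is a dict: "time": time; "joint_positions": joint angles; "joint_vel": joint speeds; "joint_torque": joint torques, N m; "ee_pos": TCP position; "eef_rot": TCP orientation; "ft_force": force on the tool from outside, world axes, zero at the start; "torque": the same for the moment, N m; "width": finger opening in m; "grip_force": force on a finger pad.
Only numpy, scipy, OpenCV 4.12 (cv2) and the standard library are available. Lean on these libraries where they do the work, as an engineer would, in place of code of your own. Each camera call takes 0.05 s, during which the arm holds its last target. There are 200 camera calls.

## Task

The clay horse in the hinged plaster mold is ready to come out: slide the mold carrier along its rails, out from under the lever press, until the spring detent of the opening station catches it, and only then raise the mold's upper half by its wooden handle, never letting it drop. Finish while holding the upper half still with the fingers, open 60 degrees from closed, so that the horse can be lifted out (it falls shut if let go). Leave the toys, the paddle and the pan on the bench where they are.

Things in the scene. Friction and masses are not known exactly. Their poses are not given: they have to be found in the camera images.
- press: Fixed cast-iron lever press on a long bed (190 x 650 x 20 mm). Origin on the bench surface midway between the press station (y = -110 mm in its frame) and the opening station (y = +110). Its y axis runs along the rails, out of the press; its x axis points away from the robot (yaw within 0.15 rad). Rails end at y +290; a spring-plunger bracket on the far side, x 90 to 148, y 110, is 54 mm high.
- ram (a point): Centre of the underside of the press's square 100 mm pressing plate, 135 mm above the bench, 16 mm above the closed mold. The plate hangs on a ram under the overhanging head (78 mm wide in x, 222 to 308 mm high, from 45 mm on the +y side of this point back to the column at 130 to 215 mm on its -y side; ram top 390 mm). The hand lever, on the far side, rises over the column to 530 mm.
- carrier (a joint): Travel of the mold carrier along the press's +y, m. 0 = back stop, mold right under the ram (starts at 0 to 0.05); 0.220 = opening station, where a spring plunger drops between two round lugs on the carrier's far edge and centres it; 0.255 = end stop. Sliding takes 1 to 3 N; each lug resists with up to about 8 N (first lug at 0.20 to 0.212; the second, at 0.222 to 0.228, past the station, can be forced too: push back if overrun).
- carrier_post (a point): Grip point of the upright round wooden post (26 mm diameter) at the leading (+y) end of the carrier: on its axis, 100 mm above the bench, 25 mm below its top, 52 mm above the carrier plate (160 mm wide in x), 128 mm along +y from the mold's middle, with 31 mm free between post and mold. Grip it from above or push it along +y. The closed mold's top is 119 mm above the bench.
- mold_lid (a joint): Opening angle of the mold's upper half (138 x 168 x 35 mm plaster block in a steel strap, about 0.75 kg) on its hinge, rad: 0 = closed and level, 1.047 = 60 degrees. The hinge is free: the half falls shut when let go, and past upright (about 1.5) it would fall over backwards (stop at 1.9). Starts closed.
- lid_handle (a point): Grip point of the upper half's straight round wooden handle (24 mm diameter), which sticks out 103 mm from the middle of the mold's near (-x) side, square to the hinge. On its axis, 61 mm out from the mold, 42 mm from the free end, 205 mm from the hinge axis along the half and 17.5 mm above that axis when closed (101 mm above the bench). It swings up and away from the robot with the half.
- lid_hinge (a point): Middle of the hinge axis of the upper half, on the mold's far (+x) side, 83.5 mm above the bench; 75 mm along the press's +x from the mold's middle. The axis is parallel to the press's y axis and moves with the carrier.
- horse: Loose unpainted red clay horse figure, standing, 120 x 44 x 105 mm; origin under its middle on the bench. Bystander.
- pigeon: Loose white-glazed clay pigeon whistle, 130 x 56 x 83 mm; origin under its foot. Bystander.
- paddle: Loose wooden smoothing paddle lying flat, 260 x 58 x 17 mm; origin on the bench near the root of the blade. Bystander.
- pan: Loose dented aluminium pan, 192 mm across, 34 mm high, full of glazed clay marbles; origin under its middle. Bystander.

How it is judged:
By the outcome, as a careful person would: the job done as asked, in the order asked, and still so for the second after the job is handed in, while the arm keeps its last pose, push and grip.
It also fails if it takes over 58 s, if anything falls off the work surface, if the arm or the gripper's body presses on something with over 40 N, if the wrist force passes 120 N, or if a joint passes its speed limit or range.

## Working session

There is one attempt and no reset: what is moved stays moved. The work goes in short steps, Python scripts to look and compute and a shell command to move; the robot and the scene stay as the last step left them, time stands still between calls to the robot, and variables do not carry over. Pictures are saved under pics/ and viewed, at most 10 in all, crops included, and the job is handed in when it is done.

```bash
mkdir -p pics
python3 - <<'E'
from bench import r
import cv2,numpy as np,json
s=r.read_state();print({k:np.round(v,3).tolist() for k,v in s.items()})
for n in("scene","top"):
    c=r.camera(n);cv2.imwrite(f"pics/{n}0.png",c["color"][:,:,::-1]);print(n,np.round(c["mtx"],1).tolist(),c["k1"],np.round(c["R"],3).tolist(),np.round(c["t"],3).tolist())
    np.savez(n+".npz",**{k:c[k] for k in("mtx","k1","R","t")})
a=[cv2.imread(f"pics/{n}0.png") for n in("scene","top")]
E
```

```text
{'time': 0.0, 'joint_positions': [1.157, 0.333, -0.065, 1.461, 0.022, 1.35, -0.089], 'joint_vel': [-0.0, 0.001, -0.002, -0.002, -0.0, -0.002, -0.0], 'joint_torque': [0.001, -62.327, 0.025, -38.989, -0.061, 0.04, 0.0], 'ee_pos': [0.238, -0.578, 0.233], 'eef_rot': [0.981, 0.194, -0.0, -0.001], 'ft_force': [1.168, -0.365, 0.287], 'torque': [-0.047, 0.034, -0.002], 'grip_force': 0.0, 'width': 0.087}
scene [[423.7, 0.0, 324.8], [0.0, 423.7, 199.6], [0.0, 0.0, 1.0]] -0.09056926245119236 [[-0.668, 0.744, 0.001], [0.606, 0.545, -0.58], [-0.432, -0.387, -0.815]] [0.289, -0.265, 1.635]
top [[507.6, 0.0, 320.1], [0.0, 507.6, 200.0], [0.0, 0.0, 1.0]] -0.03298362950060183 [[-0.006, -1.0, -0.021], [-0.982, 0.01, -0.189], [0.19, 0.02, -0.982]] [0.066, 0.507, 1.574]
```

View pics/scene0.png

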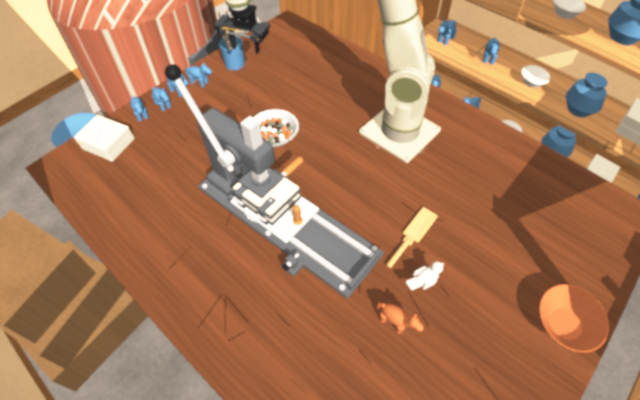

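View pics/top0.png

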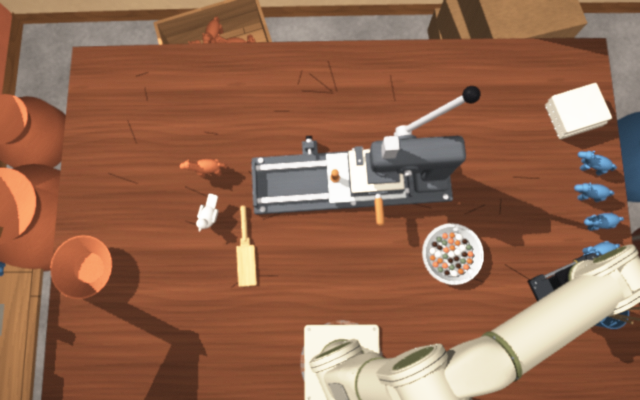

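The scene view shows the press with its rails running to the lower right and the post near (297,214). In the top view the post is near (335,176), the handle near (380,210), and the bed spans columns 252 to 452. I'll enlarge both.

Run:
```python
import cv2,numpy as np
a=cv2.imread("pics/scene0.png")[140:300,190:390];b=cv2.imread("pics/top0.png")[130:230,240:460]
a=cv2.resize(a,None,fx=3.75,fy=3.75,interpolation=2);b=cv2.resize(b,None,fx=3.6,fy=3.6,interpolation=2)
cv2.imwrite("pics/sc.png",a);cv2.imwrite("pics/tc.png",b);print(a.shape,b.shape)
```

```text
(600, 750, 3) (360, 792, 3)
```

View pics/sc.png

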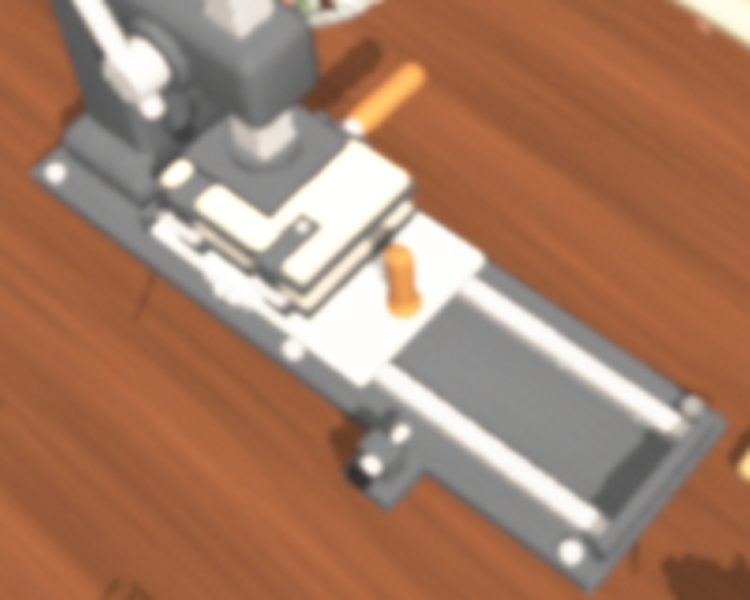

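View pics/tc.png

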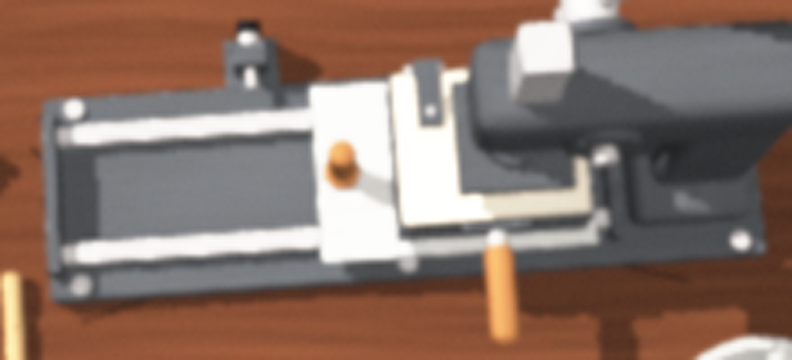

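The crops show the post top at scene (398,252) and top (342,150), the handle's free end at (418,72) and (503,335), and its root at (360,120) and (497,240). Three bed corners are also visible. Triangulating these.

```bash
cat > h.py <<'E'
import numpy as np,cv2
from scipy.spatial.transform import Rotation as Ro
def und(c,p):
    k=np.array([float(c["k1"]),0,0,0]);return cv2.undistortPoints(np.array([[p]],float),c["mtx"],k)[0,0]
def cam(n): return dict(np.load(n+".npz"))
def wcam(c,s):
    R=Ro.from_quat(s["eef_rot"]).as_matrix();H=np.array(c["hand_eye"]);A=np.eye(4);A[:3,:3]=R;A[:3,3]=s["ee_pos"];I=np.linalg.inv(A@H)
    return dict(mtx=c["mtx"],k1=c["k1"],R=I[:3,:3],t=I[:3,3])
def tri(obs):
    A=[];b=[]
    for c,p in obs:
        u=und(c,p)
        for i in(0,1): A.append(c["R"][i]-u[i]*c["R"][2]);b.append(u[i]*c["t"][2]-c["t"][i])
    x,res,_,_=np.linalg.lstsq(np.array(A),np.array(b),rcond=None);return x,float(res[0])**.5*1000
def onz(c,p,z):
    d=c["R"].T@np.append(und(c,p),1);o=-c["R"].T@c["t"];return o+d*(z-o[2])/d[2]
def proj(c,X):
    r,_=cv2.Rodrigues(c["R"]);return cv2.projectPoints(np.array(X,float).reshape(-1,3),r,np.array(c["t"],float),c["mtx"],np.array([float(c["k1"]),0,0,0]))[0][:,0]
E
python3 - <<'E'
from h import *
S,T=cam("scene"),cam("top")
fs=lambda p:(190+p[0]/3.75,140+p[1]/3.75);ft=lambda p:(240+p[0]/3.6,130+p[1]/3.6)
for n,a,b in[("posttop",(398,252),(342,150)),("hend",(418,72),(503,335)),("hroot",(360,120),(497,242)),("c +y near",(724,420),(55,300)),("moldcorner+y near",(412,183),(402,222)),("moldcorner +y far",(300,285),(393,75))]:
    print(n,*[np.round(v,3) for v in tri([(S,fs(a)),(T,ft(b))])])
for p in[(44,102),(55,300),(765,252)]:print("top z.02",np.round(onz(T,ft(p),.02),3))
for p in[(35,172),(724,420),(592,590)]:print("sc z.02",np.round(onz(S,fs(p),.02),3))
E
```

```text
posttop [0.58  0.015 0.124] 1.353
hend [ 0.421 -0.119  0.105] 3.561
hroot [ 0.499 -0.114  0.113] 5.122
c +y near [0.471 0.276 0.014] 2.079
moldcorner+y near [ 0.518 -0.034  0.112] 4.886
moldcorner +y far [ 0.65 -0.03  0.11] 2.674
top z.02 [0.656 0.287 0.02 ]
top z.02 [0.471 0.274 0.02 ]
top z.02 [ 0.508 -0.367  0.02 ]
sc z.02 [ 0.693 -0.35   0.02 ]
sc z.02 [0.473 0.278 0.02 ]
sc z.02 [0.659 0.293 0.02 ]
```

```bash
python3 -m crank '[{"claw":-1,"dy":-1},{"claw":-1,"dy":-1},{"claw":-1,"dy":-1},{"claw":-1,"dy":-1},{"claw":-1,"dy":-1},{"claw":-1,"dy":-1},{"claw":-1,"dy":-0.5}]' 40; python3 -m crank '[{"claw":-1,"dx":1,"az":-0.67},{"claw":-1,"dx":1,"az":-0.67},{"claw":-1,"dx":1,"az":-0.67},{"claw":-1,"dx":1,"az":-0.67},{"claw":-1,"dx":1,"az":-0.67},{"claw":-1,"dx":1,"az":-0.67},{"claw":-1,"dx":1,"az":-0.67},{"claw":-1,"dx":1,"az":-0.67}]'
```

```text
invalid input at $[0]: expected keys claw, dx, dy, dz, ax, ay, az
invalid input at $[0]: expected keys claw, dx, dy, dz, ax, ay, az
```

```bash
python3 -m crank '[{"claw":-1,"dx":0,"dy":-1,"dz":0,"ax":0,"ay":0,"az":0},{"claw":-1,"dx":0,"dy":-1,"dz":0,"ax":0,"ay":0,"az":0},{"claw":-1,"dx":0,"dy":-1,"dz":0,"ax":0,"ay":0,"az":0},{"claw":-1,"dx":0,"dy":-1,"dz":0,"ax":0,"ay":0,"az":0},{"claw":-1,"dx":0,"dy":-1,"dz":0,"ax":0,"ay":0,"az":0},{"claw":-1,"dx":0,"dy":-1,"dz":0,"ax":0,"ay":0,"az":0},{"claw":-1,"dx":0,"dy":-0.5,"dz":0,"ax":0,"ay":0,"az":0}]' 40; python3 -m crank '[{"claw":-1,"dx":1,"dy":0,"dz":0,"ax":0,"ay":0,"az":-0.67},{"claw":-1,"dx":1,"dy":0,"dz":0,"ax":0,"ay":0,"az":-0.67},{"claw":-1,"dx":1,"dy":0,"dz":0,"ax":0,"ay":0,"az":-0.67},{"claw":-1,"dx":1,"dy":0,"dz":0,"ax":0,"ay":0,"az":-0.67},{"claw":-1,"dx":1,"dy":0,"dz":0,"ax":0,"ay":0,"az":-0.67},{"claw":-1,"dx":1,"dy":0,"dz":0,"ax":0,"ay":0,"az":-0.67},{"claw":-1,"dx":1,"dy":0,"dz":0,"ax":0,"ay":0,"az":-0.67},{"claw":-1,"dx":1,"dy":0,"dz":0,"ax":0,"ay":0,"az":-0.67}]'
```

```text
time: 0.68
ee_pos: [0.1626, -0.395, 0.2332]
eef_rot: [0.981, 0.194, -0.0, -0.0]
ft_force: [-0.3, -0.5, 0.5]
width: 0.0871
grip_force: 0.0
time: 1.35
ee_pos: [0.3552, -0.2556, 0.2333]
eef_rot: [0.888, 0.46, -0.0, -0.0]
ft_force: [0.8, -1.0, 0.1]
width: 0.0871
grip_force: 0.0
```

```bash
python3 -m crank '[{"claw":-1,"dx":1,"dy":0,"dz":0,"ax":0,"ay":0,"az":-0.67},{"claw":-1,"dx":1,"dy":-0.1,"dz":0,"ax":0,"ay":0,"az":-0.67},{"claw":-1,"dx":1,"dy":-0.1,"dz":0,"ax":0,"ay":0,"az":-0.67},{"claw":-1,"dx":1,"dy":-0.1,"dz":0,"ax":0,"ay":0,"az":-0.67},{"claw":-1,"dx":1,"dy":-0.1,"dz":0,"ax":0,"ay":0,"az":-0.67},{"claw":-1,"dx":1,"dy":-0.1,"dz":0,"ax":0,"ay":0,"az":-0.67},{"claw":-1,"dx":1,"dy":0,"dz":0,"ax":0,"ay":0,"az":-0.67},{"claw":-1,"dx":1,"dy":0,"dz":0,"ax":0,"ay":0,"az":-0.67}]'; python3 -m crank '[{"claw":-1,"dx":0.7,"dy":0,"dz":0,"ax":0,"ay":0,"az":-0.67},{"claw":-1,"dx":0.7,"dy":0.5,"dz":0,"ax":0,"ay":0,"az":-0.4},{"claw":-1,"dx":0,"dy":0.7,"dz":0,"ax":0,"ay":0,"az":0},{"claw":-1,"dx":0,"dy":0,"dz":0,"ax":0,"ay":0,"az":0}]'
python3 - <<'E'
from bench import r
from h import *
s=r.read_state();c=r.camera("wrist");cv2.imwrite("pics/w1.png",c["color"][:,:,::-1])
w=wcam(c,s);np.savez("w1.npz",**w);print(np.array(c["hand_eye"]).round(3).tolist());print(s["ee_pos"],s["eef_rot"])
print(proj(w,[[.58,.015,.125],[.455,-.118,.101]]).round())
E
```

```text
time: 2.02
ee_pos: [0.427, -0.0288, 0.2334]
eef_rot: [0.726, 0.688, -0.0, 0.0]
ft_force: [0.5, -0.3, -1.2]
width: 0.0872
grip_force: 0.0
time: 2.35
ee_pos: [0.4659, 0.0141, 0.2334]
eef_rot: [0.686, 0.727, 0.001, 0.0]
ft_force: [-0.9, -0.9, -0.2]
width: 0.0872
grip_force: 0.0
[[0.001, -0.961, -0.277, 0.076], [1.0, 0.001, -0.0, 0.001], [0.001, -0.277, 0.961, -0.15], [0.0, 0.0, 0.0, 1.0]]
[0.46594933 0.01406386 0.23338849] [6.86429988e-01 7.27195641e-01 6.08052383e-04 3.83395363e-05]
[[447. 212.]
 [302. 316.]]
```

View pics/w1.png

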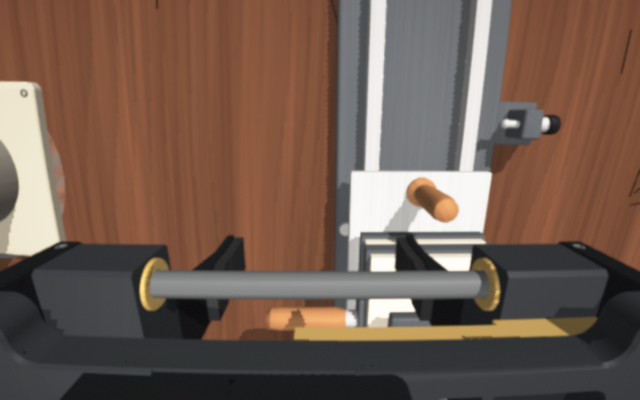

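The wrist view shows the post top at (447,208), predicted (447,212), and the handle around (310,318), which agrees with the triangulation. The bracket is at (525,124). Now going over the post, down, and gripping.

```bash
python3 -m crank '[{"claw":-1,"dx":-0.03,"dy":0.95,"dz":0,"ax":0,"ay":0,"az":0},{"claw":-1,"dx":-0.03,"dy":0.95,"dz":0,"ax":0,"ay":0,"az":0},{"claw":-1,"dx":-0.03,"dy":0.95,"dz":0,"ax":0,"ay":0,"az":0},{"claw":-1,"dx":-0.03,"dy":0.95,"dz":0,"ax":0,"ay":0,"az":0},{"claw":-1,"dx":0,"dy":0,"dz":0.8,"ax":0,"ay":0,"az":0},{"claw":-1,"dx":0,"dy":0,"dz":0.8,"ax":0,"ay":0,"az":0}]'; python3 -m crank '[{"claw":-1,"dx":0,"dy":0,"dz":0.8,"ax":0,"ay":0,"az":0},{"claw":-1,"dx":0,"dy":0,"dz":0.8,"ax":0,"ay":0,"az":0},{"claw":-1,"dx":0,"dy":0,"dz":0.8,"ax":0,"ay":0,"az":0},{"claw":-1,"dx":0,"dy":0,"dz":0.7,"ax":0,"ay":0,"az":0},{"claw":-1,"dx":0,"dy":0,"dz":0,"ax":0,"ay":0,"az":0}]'
python3 - <<'E'
from bench import r
from h import *
s=r.read_state();c=r.camera("wrist");cv2.imwrite("pics/w2.png",c["color"][:,:,::-1]);print(s["ee_pos"])
E
```

```text
time: 2.9
ee_pos: [0.5791, 0.0152, 0.1851]
eef_rot: [0.688, 0.726, 0.001, 0.0]
ft_force: [-0.9, 0.3, -1.3]
width: 0.0872
grip_force: 0.0
time: 3.32
ee_pos: [0.5747, 0.0143, 0.0883]
eef_rot: [0.688, 0.726, -0.003, -0.002]
ft_force: [-1.0, 0.2, -1.0]
width: 0.087
grip_force: 0.0
[0.57472627 0.01431085 0.08827725]
```

View pics/w2.png

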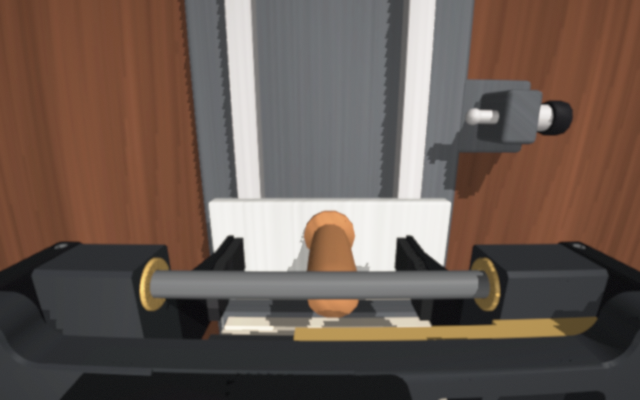

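The post stands between the open fingers, with its top at (332,300). The bracket plunger tip is at (475,116). Checking the alignment and the detent location.

```bash
python3 - <<'E'
from bench import r
from h import *
s=r.read_state();c=r.camera("wrist");w=wcam(c,s);w1=cam("w1");T=cam("top")
print("post top on z.125",onz(w,(332,304),.125), "base z.048",onz(w,(330,235),.048))
print("bracket tri",tri([(w,(475,116)),(w1,(505,124))]), onz(w,(515,120),.054),onz(w1,(528,122),.054))
print(s["ee_pos"],s["ft_force"])
E
python3 -m crank '[{"claw":1,"dx":0,"dy":0.1,"dz":0,"ax":0,"ay":0,"az":0},{"claw":1,"dx":0,"dy":0,"dz":0,"ax":0,"ay":0,"az":0},{"claw":1,"dx":0,"dy":0,"dz":0,"ax":0,"ay":0,"az":0},{"claw":1,"dx":0,"dy":0,"dz":0,"ax":0,"ay":0,"az":0},{"claw":1,"dx":0,"dy":0,"dz":0,"ax":0,"ay":0,"az":0},{"claw":1,"dx":0,"dy":0,"dz":0,"ax":0,"ay":0,"az":0}]' 40
```

```text
post top on z.125 [0.58238353 0.01198551 0.125     ] base z.048 [0.58351539 0.0135095  0.048     ]
bracket tri (array([0.68702366, 0.0964508 , 0.00741532]), 1.4967039295086793) [0.68935292 0.09555127 0.054     ] [0.68424863 0.09874055 0.054     ]
[0.57600255 0.01474263 0.09078762] [0.87888016 0.22624157 1.44804347]
time: 3.92
ee_pos: [0.581, 0.0158, 0.0928]
eef_rot: [0.688, 0.726, 0.0, 0.0]
ft_force: [-0.3, 0.3, -0.3]
width: 0.0549
grip_force: 0.0
```

```bash
python3 -m crank '[{"claw":1,"dx":0,"dy":0,"dz":0,"ax":0,"ay":0,"az":0},{"claw":1,"dx":0,"dy":0,"dz":0,"ax":0,"ay":0,"az":0},{"claw":1,"dx":0,"dy":0,"dz":0,"ax":0,"ay":0,"az":0},{"claw":1,"dx":0,"dy":0,"dz":0,"ax":0,"ay":0,"az":0},{"claw":1,"dx":0,"dy":0,"dz":0,"ax":0,"ay":0,"az":0},{"claw":1,"dx":0,"dy":0,"dz":0,"ax":0,"ay":0,"az":0},{"claw":1,"dx":0,"dy":0,"dz":0,"ax":0,"ay":0,"az":0},{"claw":1,"dx":0,"dy":0,"dz":0,"ax":0,"ay":0,"az":0}]' 40
```

```text
time: 4.58
ee_pos: [0.5808, 0.0158, 0.0925]
eef_rot: [0.688, 0.726, -0.0, -0.0]
ft_force: [-0.7, -0.3, 1.5]
width: 0.0253
grip_force: 40.0
```

```bash
python3 -m crank '[{"claw":1,"dx":0.2,"dy":0,"dz":0,"ax":0,"ay":0,"az":0},{"claw":1,"dx":0.4,"dy":0,"dz":0,"ax":0,"ay":0,"az":0},{"claw":1,"dx":0.4,"dy":0,"dz":0,"ax":0,"ay":0,"az":0},{"claw":1,"dx":0.4,"dy":0,"dz":0,"ax":0,"ay":0,"az":0},{"claw":1,"dx":0.4,"dy":0,"dz":0,"ax":0,"ay":0,"az":0},{"claw":1,"dx":0.4,"dy":0,"dz":0,"ax":0,"ay":0,"az":0},{"claw":1,"dx":0.4,"dy":0,"dz":0,"ax":0,"ay":0,"az":0},{"claw":1,"dx":0.4,"dy":0,"dz":0,"ax":0,"ay":0,"az":0}]'; python3 -m crank '[{"claw":1,"dx":0.4,"dy":0,"dz":0,"ax":0,"ay":0,"az":0},{"claw":1,"dx":0.4,"dy":0,"dz":0,"ax":0,"ay":0,"az":0},{"claw":1,"dx":0.4,"dy":0,"dz":0,"ax":0,"ay":0,"az":0},{"claw":1,"dx":0.4,"dy":0,"dz":0,"ax":0,"ay":0,"az":0},{"claw":1,"dx":0.4,"dy":0,"dz":0,"ax":0,"ay":0,"az":0},{"claw":1,"dx":0.2,"dy":0,"dz":0,"ax":0,"ay":0,"az":0},{"claw":1,"dx":0,"dy":0,"dz":0,"ax":0,"ay":0,"az":0}]'
```

```text
time: 5.25
ee_pos: [0.5756, 0.1071, 0.0925]
eef_rot: [0.687, 0.726, -0.0, -0.0]
ft_force: [-3.7, -2.8, 2.8]
width: 0.0253
grip_force: 40.0
time: 5.83
ee_pos: [0.5717, 0.175, 0.0925]
eef_rot: [0.686, 0.727, 0.001, -0.001]
ft_force: [-4.5, 1.3, 2.0]
width: 0.0252
grip_force: 40.0
```

```bash
python3 -m crank '[{"claw":1,"dx":0.2,"dy":0,"dz":0,"ax":0,"ay":0,"az":0},{"claw":1,"dx":0.2,"dy":0,"dz":0,"ax":0,"ay":0,"az":0},{"claw":1,"dx":0,"dy":0,"dz":0,"ax":0,"ay":0,"az":0}]' | grep -E "pos|ft"; python3 -m crank '[{"claw":1,"dx":0.1,"dy":0,"dz":0,"ax":0,"ay":0,"az":0},{"claw":1,"dx":0,"dy":0,"dz":0,"ax":0,"ay":0,"az":0}]' | grep -E "pos|ft"; python3 -m crank '[{"claw":1,"dx":0.1,"dy":0,"dz":0,"ax":0,"ay":0,"az":0},{"claw":1,"dx":0,"dy":0,"dz":0,"ax":0,"ay":0,"az":0}]' | grep -E "pos|ft"; python3 -m crank '[{"claw":1,"dx":0.1,"dy":0,"dz":0,"ax":0,"ay":0,"az":0},{"claw":1,"dx":0,"dy":0,"dz":0,"ax":0,"ay":0,"az":0}]' | grep -E "pos|ft"; python3 -m crank '[{"claw":1,"dx":0.1,"dy":0,"dz":0,"ax":0,"ay":0,"az":0},{"claw":1,"dx":0,"dy":0,"dz":0,"ax":0,"ay":0,"az":0}]' | grep -E "pos|ft"
```

```text
ee_pos: [0.5712, 0.1847, 0.0925]
ft_force: [-6.4, 0.8, 2.9]
ee_pos: [0.5711, 0.1866, 0.0925]
ft_force: [-6.3, 0.7, 3.3]
ee_pos: [0.5709, 0.1895, 0.0925]
ft_force: [-6.7, 0.7, 3.8]
ee_pos: [0.5708, 0.1924, 0.0925]
ft_force: [-6.8, 0.1, 4.1]
ee_pos: [0.5706, 0.1954, 0.0925]
ft_force: [-7.4, -0.8, 4.5]
```

```bash
python3 -m crank '[{"claw":1,"dx":0.1,"dy":-0.03,"dz":0,"ax":0,"ay":0,"az":0},{"claw":1,"dx":0,"dy":0,"dz":0,"ax":0,"ay":0,"az":0}]' | grep -E "pos|ft"; python3 -m crank '[{"claw":1,"dx":0.1,"dy":0,"dz":0,"ax":0,"ay":0,"az":0},{"claw":1,"dx":0,"dy":0,"dz":0,"ax":0,"ay":0,"az":0}]' | grep -E "pos|ft"; python3 -m crank '[{"claw":1,"dx":0.1,"dy":0,"dz":0,"ax":0,"ay":0,"az":0},{"claw":1,"dx":0,"dy":0,"dz":0,"ax":0,"ay":0,"az":0}]' | grep -E "pos|ft"; python3 -m crank '[{"claw":1,"dx":0.1,"dy":0,"dz":0,"ax":0,"ay":0,"az":0},{"claw":1,"dx":0,"dy":0,"dz":0,"ax":0,"ay":0,"az":0}]' | grep -E "pos|ft"
```

```text
ee_pos: [0.5704, 0.1983, 0.0925]
ft_force: [-1.7, 0.5, 0.9]
ee_pos: [0.5702, 0.2017, 0.0925]
ft_force: [-0.6, -0.7, 0.8]
ee_pos: [0.5701, 0.204, 0.0925]
ft_force: [-0.2, -4.9, 1.7]
ee_pos: [0.5699, 0.2066, 0.0925]
ft_force: [-1.1, -4.8, 2.3]
```

```bash
python3 -m crank '[{"claw":1,"dx":0.1,"dy":0,"dz":0,"ax":0,"ay":0,"az":0},{"claw":1,"dx":0,"dy":0,"dz":0,"ax":0,"ay":0,"az":0}]' | grep -E "pos|ft"; python3 -m crank '[{"claw":1,"dx":0.1,"dy":0,"dz":0,"ax":0,"ay":0,"az":0},{"claw":1,"dx":0,"dy":0,"dz":0,"ax":0,"ay":0,"az":0}]' | grep -E "pos|ft"; python3 -m crank '[{"claw":1,"dx":0.1,"dy":0,"dz":0,"ax":0,"ay":0,"az":0},{"claw":1,"dx":0,"dy":0,"dz":0,"ax":0,"ay":0,"az":0}]' | grep -E "pos|ft"
```

```text
ee_pos: [0.5696, 0.2107, 0.0925]
ft_force: [0.8, -0.6, 0.1]
ee_pos: [0.5694, 0.215, 0.0926]
ft_force: [2.3, 4.7, -4.2]
ee_pos: [0.5692, 0.2188, 0.0926]
ft_force: [4.7, 7.0, -5.3]
```

```bash
for i in 1; do python3 -m crank '[{"claw":1,"dx":0.07,"dy":-0.02,"dz":0,"ax":0,"ay":0,"az":0},{"claw":1,"dx":0,"dy":0,"dz":0,"ax":0,"ay":0,"az":0},{"claw":1,"dx":0,"dy":0,"dz":0,"ax":0,"ay":0,"az":0}]' | grep -E "pos|ft"; done;  python3 -m crank '[{"claw":1,"dx":0.05,"dy":0,"dz":0,"ax":0,"ay":0,"az":0},{"claw":1,"dx":0,"dy":0,"dz":0,"ax":0,"ay":0,"az":0},{"claw":1,"dx":0,"dy":0,"dz":0,"ax":0,"ay":0,"az":0}]' | grep -E "pos|ft"
```

```text
ee_pos: [0.5692, 0.2193, 0.0926]
ft_force: [4.8, 1.8, -4.7]
ee_pos: [0.5692, 0.2196, 0.0926]
ft_force: [3.9, -1.7, -2.0]
```

The forces show the first lug was passed at about y 0.204 to 0.21. The detent then pulled the carrier forward and it now sits stiffly in the notch at y of about 0.2195. Releasing and lifting.

```bash
python3 -m crank '[{"claw":-0.6,"dx":0,"dy":0,"dz":0,"ax":0,"ay":0,"az":0},{"claw":-0.6,"dx":0,"dy":0,"dz":0,"ax":0,"ay":0,"az":0},{"claw":-0.6,"dx":0,"dy":0,"dz":0,"ax":0,"ay":0,"az":0},{"claw":-0.6,"dx":0,"dy":0,"dz":0,"ax":0,"ay":0,"az":0},{"claw":-0.6,"dx":0,"dy":0,"dz":0,"ax":0,"ay":0,"az":0},{"claw":-0.6,"dx":0,"dy":0,"dz":0,"ax":0,"ay":0,"az":0}]'; python3 -m crank '[{"claw":-1,"dx":0,"dy":0,"dz":-0.4,"ax":0,"ay":0,"az":0},{"claw":-1,"dx":0,"dy":0,"dz":-0.8,"ax":0,"ay":0,"az":0},{"claw":-1,"dx":0,"dy":0,"dz":-0.8,"ax":0,"ay":0,"az":0},{"claw":-1,"dx":0,"dy":0,"dz":-0.8,"ax":0,"ay":0,"az":0},{"claw":-1,"dx":0,"dy":0,"dz":-0.8,"ax":0,"ay":0,"az":0},{"claw":-1,"dx":0,"dy":0,"dz":-0.8,"ax":0,"ay":0,"az":0}]'; python3 -m crank '[{"claw":-1,"dx":-0.87,"dy":-0.86,"dz":0,"ax":0,"ay":0,"az":0},{"claw":-1,"dx":-0.87,"dy":-0.86,"dz":0,"ax":0,"ay":0,"az":0},{"claw":-1,"dx":-0.87,"dy":-0.86,"dz":0,"ax":0,"ay":0,"az":0},{"claw":-1,"dx":-0.87,"dy":-0.86,"dz":0,"ax":0,"ay":0,"az":0},{"claw":-1,"dx":-0.87,"dy":-0.86,"dz":0,"ax":0,"ay":0,"az":0},{"claw":-1,"dx":0,"dy":0,"dz":0,"ax":0,"ay":0,"az":0}]'
python3 - <<'E'
from bench import r
from h import *
s=r.read_state();print(s["joint_positions"])
c=r.camera("top");a=c["color"][:,:,::-1][130:230,240:460];a=cv2.resize(a,None,fx=3.6,fy=3.6,interpolation=2);cv2.imwrite("pics/t2.png",a)
E
```

```text
time: 8.92
ee_pos: [0.5681, 0.2202, 0.0925]
eef_rot: [0.687, 0.726, -0.0, -0.0]
ft_force: [-0.0, -0.8, 0.9]
width: 0.0575
grip_force: 0.0
time: 9.42
ee_pos: [0.5681, 0.2202, 0.2268]
eef_rot: [0.687, 0.726, 0.0, 0.0]
ft_force: [-0.1, -1.0, -0.2]
width: 0.086
grip_force: 0.0
time: 9.92
ee_pos: [0.4435, 0.0779, 0.2252]
eef_rot: [0.689, 0.724, -0.002, 0.001]
ft_force: [1.7, 0.7, 0.7]
width: 0.087
grip_force: 0.0
[ 0.4801113  -0.01659993 -0.73840585  1.87483418 -0.00733971  1.28028883
 -0.20630873]
```

View pics/t2.png

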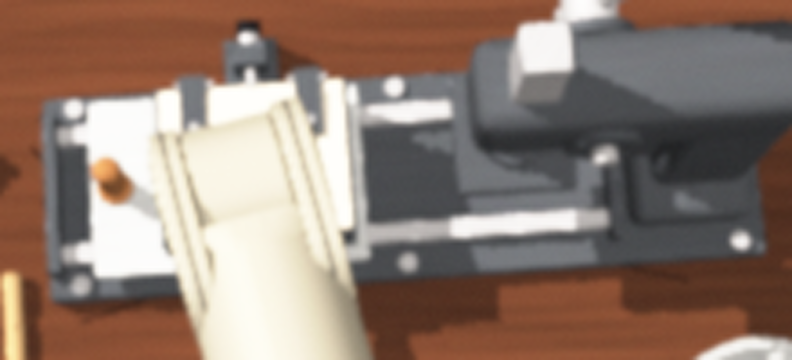

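The top view shows the mold centred on the plunger (col 252), with the straps at 195 and 310 and the post at (108,170). The carrier sits at the opening station. Now turning the tool 90° to take the handle.

```bash
python3 -m crank '[{"claw":-1,"dx":0,"dy":0,"dz":0,"ax":0,"ay":0,"az":1},{"claw":-1,"dx":0,"dy":0,"dz":0,"ax":0,"ay":0,"az":1},{"claw":-1,"dx":0,"dy":0,"dz":0,"ax":0,"ay":0,"az":1},{"claw":-1,"dx":0,"dy":0,"dz":0,"ax":0,"ay":0,"az":1},{"claw":-1,"dx":0,"dy":0,"dz":0,"ax":0,"ay":0,"az":1},{"claw":-1,"dx":0,"dy":0,"dz":0,"ax":0,"ay":0,"az":1},{"claw":-1,"dx":0,"dy":0,"dz":0,"ax":0,"ay":0,"az":1},{"claw":-1,"dx":0,"dy":0,"dz":0,"ax":0,"ay":0,"az":1}]' >/dev/null; python3 -m crank '[{"claw":-1,"dx":0,"dy":0,"dz":0,"ax":0,"ay":0,"az":1},{"claw":-1,"dx":0,"dy":0,"dz":0,"ax":0,"ay":0,"az":1},{"claw":-1,"dx":0,"dy":0,"dz":0,"ax":0,"ay":0,"az":1},{"claw":-1,"dx":0,"dy":0,"dz":0,"ax":0,"ay":0,"az":1},{"claw":-1,"dx":0,"dy":0,"dz":0,"ax":0,"ay":0,"az":1},{"claw":-1,"dx":0,"dy":0,"dz":0,"ax":0,"ay":0,"az":1},{"claw":-1,"dx":0,"dy":0,"dz":0,"ax":0,"ay":0,"az":1},{"claw":-1,"dx":0,"dy":0,"dz":0,"ax":0,"ay":0,"az":0}]'
python3 - <<'E'
from bench import r
from h import *
s=r.read_state();print(s["joint_positions"],s["ee_pos"])
c=r.camera("wrist");w=wcam(c,s);np.savez("w3.npz",**w);cv2.imwrite("pics/w3.png",c["color"][:,:,::-1]);print(proj(w,[[.448,.083,.101],[.406,.081,.101],[.507,.0865,.101]]))
R=Ro.from_quat(s["eef_rot"]).as_matrix();print(R.round(3).tolist())
E
```

```text
time: 11.3
ee_pos: [0.447, 0.0838, 0.2252]
eef_rot: [1.0, 0.026, 0.0, -0.0]
ft_force: [-0.3, -0.3, -0.4]
width: 0.0872
grip_force: 0.0
[ 0.47817252 -0.0049924  -0.74865393  1.86586312 -0.00379731  1.27854487
 -1.78897343] [0.44703082 0.08379453 0.22521052]
[[320.06340513 200.3574764 ]
 [319.84683229 242.38374717]
 [319.60888264 135.2621634 ]]
[[0.999, 0.051, 0.001], [0.051, -0.999, 0.0], [0.001, -0.0, -1.0]]
```

View pics/w3.png

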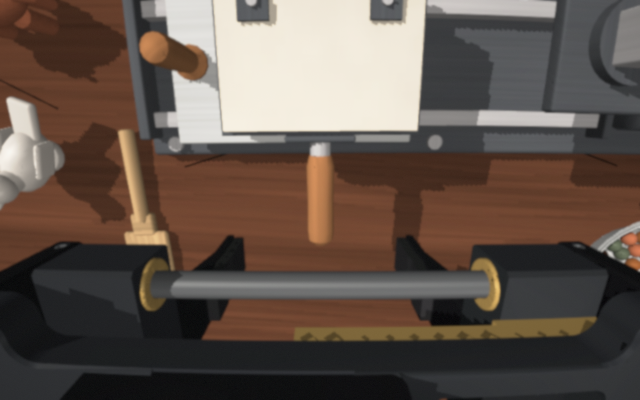

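The wrist view shows the handle centred on col 320 with its end at (319,242), exactly as predicted. Descending and gripping.

```bash
python3 -m crank '[{"claw":-1,"dx":0,"dy":0,"dz":0.8,"ax":0,"ay":0,"az":0},{"claw":-1,"dx":0,"dy":0,"dz":0.8,"ax":0,"ay":0,"az":0},{"claw":-1,"dx":0,"dy":0,"dz":0.8,"ax":0,"ay":0,"az":0},{"claw":-1,"dx":0,"dy":0,"dz":0.8,"ax":0,"ay":0,"az":0},{"claw":-1,"dx":0,"dy":0,"dz":0.8,"ax":0,"ay":0,"az":0},{"claw":-1,"dx":0,"dy":0,"dz":0.4,"ax":0,"ay":0,"az":0},{"claw":1,"dx":0,"dy":0,"dz":0,"ax":0,"ay":0,"az":0},{"claw":1,"dx":0,"dy":0,"dz":0,"ax":0,"ay":0,"az":0}]' 45; python3 -m crank '[{"claw":1,"dx":0,"dy":0,"dz":0,"ax":0,"ay":0,"az":0},{"claw":1,"dx":0,"dy":0,"dz":0,"ax":0,"ay":0,"az":0},{"claw":1,"dx":0,"dy":0,"dz":0,"ax":0,"ay":0,"az":0},{"claw":1,"dx":0,"dy":0,"dz":0,"ax":0,"ay":0,"az":0},{"claw":1,"dx":0,"dy":0,"dz":0,"ax":0,"ay":0,"az":0},{"claw":1,"dx":0,"dy":0,"dz":0,"ax":0,"ay":0,"az":0},{"claw":1,"dx":0,"dy":0,"dz":0,"ax":0,"ay":0,"az":0},{"claw":1,"dx":0,"dy":0,"dz":0,"ax":0,"ay":0,"az":0}]'; python3 -m crank '[{"claw":1,"dx":0,"dy":0,"dz":0,"ax":0,"ay":0,"az":0},{"claw":1,"dx":0,"dy":0,"dz":0,"ax":0,"ay":0,"az":0},{"claw":1,"dx":0,"dy":0,"dz":0,"ax":0,"ay":0,"az":0},{"claw":1,"dx":0,"dy":0,"dz":0,"ax":0,"ay":0,"az":0},{"claw":1,"dx":0,"dy":0,"dz":0,"ax":0,"ay":0,"az":0}]'
python3 - <<'E'
import numpy as np
L,h=.205,.0175
def P(t):
    t=np.radians(t);a=np.radians(15)*t/np.radians(60)
    g=np.array([-L*np.cos(t)+h*np.sin(t),L*np.sin(t)+h*np.cos(t)]);return g+.008*np.array([-np.sin(a),-np.cos(a)]),a
for i in range(20):
    p,a=P(3*i);q,_=P(3*i+3);d=(q-p)/.03
    print(3*i+3,"dx %.2f dz %.2f ay %.3f"%(d@[np.cos(a),-np.sin(a)],d@[-np.sin(a),-np.cos(a)],-.75/6))
E
```

```text
time: 12.02
ee_pos: [0.4468, 0.0832, 0.093]
eef_rot: [1.0, 0.028, -0.0, -0.0]
ft_force: [-0.3, -0.3, 1.5]
width: 0.0798
grip_force: 0.0
time: 12.68
ee_pos: [0.4466, 0.0827, 0.0926]
eef_rot: [1.0, 0.027, 0.0, 0.0]
ft_force: [0.5, -0.4, 0.5]
width: 0.0282
grip_force: 0.0
time: 13.1
ee_pos: [0.4466, 0.083, 0.0926]
eef_rot: [1.0, 0.027, 0.0, -0.0]
ft_force: [-0.3, 3.1, -0.9]
width: 0.0229
grip_force: 45.0
3 dx 0.04 dz -0.36 ay -0.125
6 dx 0.05 dz -0.36 ay -0.125
9 dx 0.06 dz -0.35 ay -0.125
12 dx 0.08 dz -0.35 ay -0.125
15 dx 0.09 dz -0.35 ay -0.125
18 dx 0.11 dz -0.34 ay -0.125
21 dx 0.12 dz -0.34 ay -0.125
24 dx 0.13 dz -0.33 ay -0.125
27 dx 0.14 dz -0.33 ay -0.125
30 dx 0.16 dz -0.32 ay -0.125
33 dx 0.17 dz -0.31 ay -0.125
36 dx 0.18 dz -0.31 ay -0.125
39 dx 0.19 dz -0.30 ay -0.125
42 dx 0.21 dz -0.29 ay -0.125
45 dx 0.22 dz -0.28 ay -0.125
48 dx 0.23 dz -0.27 ay -0.125
51 dx 0.24 dz -0.27 ay -0.125
54 dx 0.25 dz -0.26 ay -0.125
57 dx 0.26 dz -0.25 ay -0.125
60 dx 0.27 dz -0.23 ay -0.125
```

```bash
python3 -m crank '[{"claw":1,"dx":0.04,"dy":0,"dz":-0.36,"ax":0,"ay":-0.125,"az":0},{"claw":1,"dx":0.05,"dy":0,"dz":-0.36,"ax":0,"ay":-0.125,"az":0},{"claw":1,"dx":0.06,"dy":0,"dz":-0.35,"ax":0,"ay":-0.125,"az":0},{"claw":1,"dx":0.08,"dy":0,"dz":-0.35,"ax":0,"ay":-0.125,"az":0},{"claw":1,"dx":0,"dy":0,"dz":0,"ax":0,"ay":0,"az":0}]'
python3 - <<'E'
from bench import r
import numpy as np
print(r.read_state()["joint_positions"].round(2) if hasattr(r.read_state()["joint_positions"],"round") else r.read_state()["joint_positions"])
E
```

```text
time: 13.52
ee_pos: [0.4545, 0.0834, 0.1359]
eef_rot: [0.999, 0.027, -0.027, 0.001]
ft_force: [-1.3, 2.6, -4.1]
width: 0.0229
grip_force: 45.0
[ 0.44  0.17 -0.75  1.92  0.11  1.15 -1.88]
```

```bash
python3 -m crank '[{"claw":1,"dx":0.09,"dy":0,"dz":-0.35,"ax":0,"ay":-0.125,"az":0},{"claw":1,"dx":0.11,"dy":0,"dz":-0.34,"ax":0,"ay":-0.125,"az":0},{"claw":1,"dx":0.12,"dy":0,"dz":-0.34,"ax":0,"ay":-0.125,"az":0},{"claw":1,"dx":0.13,"dy":0,"dz":-0.33,"ax":0,"ay":-0.125,"az":0},{"claw":1,"dx":0.14,"dy":0,"dz":-0.33,"ax":0,"ay":-0.125,"az":0},{"claw":1,"dx":0.16,"dy":0,"dz":-0.32,"ax":0,"ay":-0.125,"az":0},{"claw":1,"dx":0,"dy":0,"dz":0,"ax":0,"ay":0,"az":0}]'; python3 -m crank '[{"claw":1,"dx":0.17,"dy":0,"dz":-0.31,"ax":0,"ay":-0.125,"az":0},{"claw":1,"dx":0.18,"dy":0,"dz":-0.31,"ax":0,"ay":-0.125,"az":0},{"claw":1,"dx":0.19,"dy":0,"dz":-0.30,"ax":0,"ay":-0.125,"az":0},{"claw":1,"dx":0.21,"dy":0,"dz":-0.29,"ax":0,"ay":-0.125,"az":0},{"claw":1,"dx":0.22,"dy":0,"dz":-0.28,"ax":0,"ay":-0.125,"az":0},{"claw":1,"dx":0,"dy":0,"dz":0,"ax":0,"ay":0,"az":0}]'
```

```text
time: 14.1
ee_pos: [0.4819, 0.0849, 0.1932]
eef_rot: [0.997, 0.027, -0.066, 0.001]
ft_force: [-4.4, 1.7, -2.0]
width: 0.0228
grip_force: 45.0
time: 14.6
ee_pos: [0.5175, 0.0869, 0.2325]
eef_rot: [0.995, 0.027, -0.099, 0.002]
ft_force: [-6.6, 0.7, 3.1]
width: 0.0225
grip_force: 45.0
```

```bash
python3 -m crank '[{"claw":1,"dx":0.23,"dy":0,"dz":-0.27,"ax":0,"ay":-0.125,"az":0},{"claw":1,"dx":0.24,"dy":0,"dz":-0.27,"ax":0,"ay":-0.125,"az":0},{"claw":1,"dx":0.25,"dy":0,"dz":-0.26,"ax":0,"ay":-0.125,"az":0},{"claw":1,"dx":0.26,"dy":0,"dz":-0.25,"ax":0,"ay":-0.125,"az":0},{"claw":1,"dx":0.27,"dy":0,"dz":-0.23,"ax":0,"ay":-0.125,"az":0},{"claw":1,"dx":0,"dy":0,"dz":0,"ax":0,"ay":0,"az":0},{"claw":1,"dx":0,"dy":0,"dz":0,"ax":0,"ay":0,"az":0},{"claw":1,"dx":0,"dy":0,"dz":0,"ax":0,"ay":0,"az":0}]'
python3 - <<'E'
from bench import r
from h import *
s=r.read_state();R=Ro.from_quat(s["eef_rot"]).as_matrix();g=s["ee_pos"]-.008*R[:,2]
# press frame, hinge from the grasp pose when closed
ex=np.array([.9984,.057,0]);g0=np.array([.4466,.083,.1006])
dx=(g-g0)@ex;dz=g[2]-g0[2]
# handle line through grasp: rotation of start radius (-.205,.0175) ; estimate from displacement chord
print("disp",dx,dz,"theta chord",2*np.degrees(np.arctan2(dx,dz)+0)-2*np.degrees(np.arctan2(.0175,.205))*-1*-1, "len",np.hypot(dx,dz),"exp",2*.20575*np.sin(np.pi/6))
th=np.radians(60);print("expected disp",-.205*np.cos(th)+.0175*np.sin(th)+.205,.205*np.sin(th)+.0175*np.cos(th)-.0175)
print(s["joint_positions"],s["ft_force"])
for n in("scene","top","wrist"):
    c=r.camera(n);cv2.imwrite(f"pics/{n}9.png",c["color"][:,:,::-1])
    if n=="wrist":np.savez("w9.npz",**wcam(c,s))
a=cv2.imread("pics/scene9.png")[120:280,230:430];b=cv2.imread("pics/wrist9.png")
a=cv2.resize(a,(500,400),interpolation=2);b=cv2.resize(b,(300,188));b=cv2.copyMakeBorder(b,0,212,0,0,0);cv2.imwrite("pics/m9.png",np.hstack([a,b]))
E
```

```text
time: 15.27
ee_pos: [0.5617, 0.0895, 0.261]
eef_rot: [0.991, 0.027, -0.13, 0.003]
ft_force: [-0.7, 4.0, -3.5]
width: 0.0228
grip_force: 45.0
disp 0.1173679458412691 0.1680938409046772 theta chord 60.089154755802774 len 0.20501408259211365 exp 0.20574999999999996
expected disp 0.11765544456622765 0.1687852077758099
[ 0.27304302  0.48285788 -0.70169883  1.31472702  0.21648698  1.69732016
 -1.92277455] [-0.69140801  4.00859989 -3.50010276]
```

View pics/m9.png

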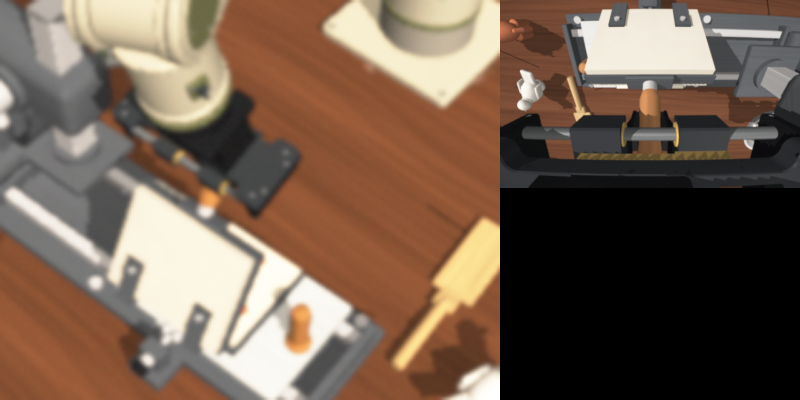

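The picture shows the lid standing open with its handle between the fingers, and the plunger at (165,335) centred between the hinge straps. The measured angle is about 60°. I'll let it settle, check it's still, then hand in.

```bash
python3 -m crank '[{"claw":1,"dx":0,"dy":0,"dz":0,"ax":0,"ay":0,"az":0},{"claw":1,"dx":0,"dy":0,"dz":0,"ax":0,"ay":0,"az":0},{"claw":1,"dx":0,"dy":0,"dz":0,"ax":0,"ay":0,"az":0},{"claw":1,"dx":0,"dy":0,"dz":0,"ax":0,"ay":0,"az":0},{"claw":1,"dx":0,"dy":0,"dz":0,"ax":0,"ay":0,"az":0},{"claw":1,"dx":0,"dy":0,"dz":0,"ax":0,"ay":0,"az":0},{"claw":1,"dx":0,"dy":0,"dz":0,"ax":0,"ay":0,"az":0},{"claw":1,"dx":0,"dy":0,"dz":0,"ax":0,"ay":0,"az":0}]' && python3 -c "
from bench import r
print(r.close_job())"
```

```text
time: 16.08
ee_pos: [0.562, 0.0894, 0.2612]
eef_rot: [0.991, 0.027, -0.13, 0.003]
ft_force: [-0.8, 4.5, -5.2]
width: 0.0227
grip_force: 45.0
the job is handed in; nothing more can be done
None
```

The job is handed in: the carrier is in the opening station's detent, the fingers are holding the upper half still at about 60° open (worked out from the gripper's position), and the toys, paddle and pan were not touched; the hand-in gave no verdict.

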